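Eject a stuck test block from its nest

TASK

The steel test block is stuck flush in the pocket of the blue nest. Take the C-shaped ejector by its red handle, bring its pin under the nest from the front, feel gently along the underside for the access hole (it cannot be seen from above) and push the block up until it stands well proud, then stand the ejector upright on the bench clear of the nest. Lift the block out and set it flat in the middle of the round black mat, and leave the other things on the bench where they are.

Things in the scene. Friction and masses are not known exactly. Their poses are not given: they have to be found in the camera images.
- nest: Blue bridge-shaped nest, fixed. Origin at bench height below the pocket's centre; x points to its back (away from the robot at yaw 0), y left, z up. Body 67.5 mm deep (x), 120 mm long (y), top at 68 mm; foot flanges 8 mm thick with 13 mm bolt heads reach y = +-75 mm. Legs leave a tunnel 36 mm high, 64 mm wide (y = +-32 mm), open at front (-x) and back. Over 35 N of push spoils it.
- nest_mouth (a point): Centre of the pocket's mouth, in the top face. The pocket is 47.2 mm square and 26 mm deep. Spring plungers in its two y walls hold the block by friction; raising it takes about 8 to 20 N with its weight, pushing or pulling. Once raised part-way it stays there, perhaps leaning a few degrees. Axes as the nest's.
- nest_under (a point): Middle of the underside of the pocket's floor, a flat steel strip 6 mm thick (36 to 42 mm above the bench), the roof of the tunnel. An access hole, 18 mm (x) by 11 mm (y), goes up through the strip to the block: centred at x = 0, but anywhere from y = -14 to +14 mm, different each time and hidden from above; only feeling with the pin finds it. This point is NOT the hole. Axes as the nest's.
- block_centre (a point): Centre (half-way up) of the ground steel test block, 46 x 46 x 26 mm, about 0.4 kg, which starts in the pocket, its top flush with the top of the nest, its sides parallel to the pocket's. z up.
- ejector_grip (a point): Centre of the red square handle (20 x 20 mm, 46 mm tall) of the loose dark steel C-shaped ejector, about 0.25 kg, which stands on its foot; 126 mm above the foot's underside, handle top at 148 mm. Handle and pin share one vertical axis. x axis: from the spine of the C towards its open side, which goes over the nest from the front; z up.
- ejector_foot (a point): Underside of the ejector's foot, on the axis of handle and pin; axes as the handle's. Foot 8 mm thick, 26 mm wide, from x = -52 to +34 mm. Spine: upright 18 mm wide from x = -51 to -41 mm. Upper arm, under the handle: 92 to 102 mm above the foot's underside, x = -51 to +12 mm; it passes over the top of the nest while the foot goes through the tunnel.
- ejector_tip (a point): Tip of the ejector's upright steel pin, 8 mm across, 30 mm above the foot's underside and 22 mm above the foot's top face. That face stops against the strip when the pin has gone all the way in; the block is then raised by about 16 mm. Axes as the handle's.
- mat: Round black rubber mat, 110 mm across, 6 mm thick, fixed. Origin at the centre of its underside.
- electrode_0: Bystander, loose: grey graphite electrode on a 38 mm square steel holder, 48 mm tall. Origin at the centre of its underside.
- electrode_2: Bystander, loose: grey graphite electrode on a 38 mm square steel holder, 52 mm tall. Origin at the centre of its underside.
- cleaner_bottle: Bystander, loose: white dropper bottle with blue cap, 35 mm across, 90 mm tall. Origin at the centre of its underside.
- loupe: Bystander, loose: black eye loupe, 37 mm across, 34 mm tall. Origin at the centre of its underside.
Not all that is in view belongs to the job. What is shaped like the part that bears block_centre but brown or purple is not meant.

How it is judged:
By the outcome, as a careful person would: the job done as asked, in the order asked, and still so for the second after the job is handed in, with the robot touching nothing.
It also fails if it takes over 72 s, if anything falls off the work surface, if the arm or the gripper's body presses on something with over 40 N, if the wrist force passes 120 N, or if a joint passes its speed limit or range.

ROBOT

A 6-joint arm with a two-finger parallel gripper is mounted at the origin on a cart in front of the work surface, level with it; the furniture and walls round the work are solid. World frame = base frame: x ahead of the robot, y to its left, z up, the work surface at z = 0. Lengths are in mm, angles in rad, forces in N, time in s.
With the tool pointing down it reaches from about 350 to 775 mm from the base axis. Payload 7.3 kg.
Tool frame: the origin (TCP) lies between the finger pads; the fingertips stand 25 mm ahead of it and the grasp point (between the pads) lies 6 mm ahead of it; z points along the fingers, y is the line along which they close (so a half turn about z gives the same grasp; the last joint's range is limited). The gripper opens to 92 mm and grips with 3 to 60 N. Pads are 19 mm wide; open, the fingers measure 130 mm over their backs; the gripper's body (75 mm by 190 mm) begins 47 mm behind the grasp point.
Start: joints at [1.062, 0.342, 1.524, -0, 1.275, -0.146], TCP at [186.305, 490.849, 251.741] pointing down, gripper open.
Joint ranges: [-2.53, 2.53], [-0.77, 2.02], [0.04, 2.7], [-1, 4.14], [0.28, 2.66], [-3.11, 3.11]. Speed limits (rad/s): [2.57, 2.57, 3.14, 3.14, 3.14, 3.14].

INTERFACE

Orientations are given as [roll, pitch, yaw] about the fixed x, y, z axes, in that order (R = Rz(yaw) Ry(pitch) Rx(roll)).
In Python, from plant import bot gives the robot as it stands.
- The arm moves only by the tool play_rows, never from a script. Its argument "commands" is a list of rows, each an object of numbers: "x", "y", "z": the shift along the tool's x, y, z in m; "twist": the turn about the tool's z in degrees. In form: [{"x": .., "y": .., "z": .., "twist": ..}, ...]. A call has exactly 8 rows; each row is the pose to reach, as a shift and turn from the pose commanded when the call began, along the tool's axes at that moment; what a row does not reach only later rows make up. A row lasts 1/10 s, in which the tool goes at most 50 mm and 8.59 degrees, less where a joint would pass 70% of its speed; a pose out of reach is approached as far as the arm can. A call with a gripper value outside its range is refused whole. "jaw" is the closure, from 0 (fully open) to 1 (shut), set as the call begins (left out, the last holds). The fingers move at their own pace and stop on an object; the grip force is fixed at half the most. Time passes only in rows, so rows that repeat a pose let the fingers close, or fill a call up. It gives the time, the measured TCP pose, the force, the opening and the grip force at its end, in the units of the state.
- bot.get_obs(): the state, without advancing time (a new reading comes with each control period).
- bot.capture(name): name is "scene" or "top" or "wrist"; returns a dict with "pixels" (400x640x3 uint8, red, green, blue), "fx", "fy", "cx", "cy" (pixels), "k1" (the pictures are not rectified: a ray, as slopes to the right and down, at radius r is drawn at 1 + k1 r^2 times it, then the intrinsics apply), "eye" and "rotation" of the camera in the world. Camera axes: x right, y down, z forward; pixel columns grow to the right and rows downward; lengths in mm; the calibration is good to about 2 mm. A picture is of the moment at which its call begins. There is no depth.
- bot.close_job(): hands the job in; it is judged then, once.
The state is a dict: "time": time; "joint_positions": joint angles; "dq": joint speeds; "tau": joint torques, N m; "tool_pos": TCP position; "tcp_rot": TCP orientation; "contact_force": force on the tool from outside, world axes, zero at the start; "moment": the same for the moment, N m; "grip_width": finger opening in mm; "finger_force": force on a finger pad.
Only numpy, scipy, OpenCV 4.12 (cv2) and the standard library are available. Lean on these libraries where they do the work, as an engineer would, in place of code of your own. Each camera call takes 0.05 s, during which the arm holds its last target. There are 200 camera calls.

## Working session

There is one attempt and no reset: what is moved stays moved. The work goes in short steps, Python scripts to look and compute and a tool call to move; the robot and the scene stay as the last step left them, time stands still between calls to the robot, and variables do not carry over. Pictures are saved under pics/ and viewed, at most 13 in all, crops included, and the job is handed in when it is done.

Besides the shell and the picture viewer there is one more tool, called by a JSON object that holds its "op" and its "data". play_rows: Moves the arm, as the interface text tells. Its arguments: {"type":"object","properties":{"commands":{"type":"array"},"jaw":{"type":"number"}},"required":["commands"]}

```bash
mkdir -p pics; ls; cat > h.py <<'E'
import numpy as np, cv2, pickle
from plant import bot
def snap(cam,name):
    c=bot.capture(cam); cv2.imwrite(f'pics/{name}.png',c['pixels'][:,:,::-1]); pickle.dump(c,open(f'pics/{name}.pkl','wb')); return c
def load(name): return pickle.load(open(f'pics/{name}.pkl','rb'))
def K(c): return np.array([[c['fx'],0,c['cx']],[0,c['fy'],c['cy']],[0,0,1.]])
def at(c,uv,z):
    p=cv2.undistortPoints(np.array([[uv]],float),K(c),np.array([c['k1'],0,0,0.]))[0,0]
    d=np.array(c['rotation'])@np.array([p[0],p[1],1]); e=np.array(c['eye'],float)
    return e+d*(z-e[2])/d[2]
def proj(c,P):
    R=np.array(c['rotation']); P=(np.atleast_2d(P)-np.array(c['eye']))@R
    return cv2.projectPoints(P.reshape(-1,1,3),np.zeros(3),np.zeros(3),K(c),np.array([c['k1'],0,0,0.]))[0][:,0]
E
python3 - <<'E'
from h import *
a=snap('scene','s0');b=snap('top','t0')
print(a['eye'],b['eye'],b['fx'],b['k1'],bot.get_obs())
E
```

```text
pics
[-146.53624564 -424.78234483  610.18091718] [495.60743622  15.67104109 941.98093774] 367.155198133589 0.009726711913980486 {'time': 0.1, 'joint_positions': array([ 1.06201244e+00,  3.42666894e-01,  1.52490806e+00, -9.23763530e-06,
        1.27542191e+00, -1.45999637e-01]), 'dq': array([ 0.00121236, -0.00053853, -0.00190753, -0.00033497,  0.00223853,
        0.00099372]), 'tau': array([ 2.28843135e-03, -4.32001591e+01, -2.44694424e+01,  7.20617571e-02,
        5.26789168e-02, -4.98799568e-05]), 'tool_pos': array([186.13043777, 490.54504235, 251.11194767]), 'tcp_rot': array([-3.14020211e+00, -1.95545498e-04,  2.77881096e+00]), 'contact_force': array([ 0.15721819, -1.56810125, -0.2386358 ]), 'moment': array([-0.0276543 , -0.01330184, -0.0076265 ]), 'finger_force': 0.0, 'grip_width': 91.51370938367523}
```

View pics/t0.png

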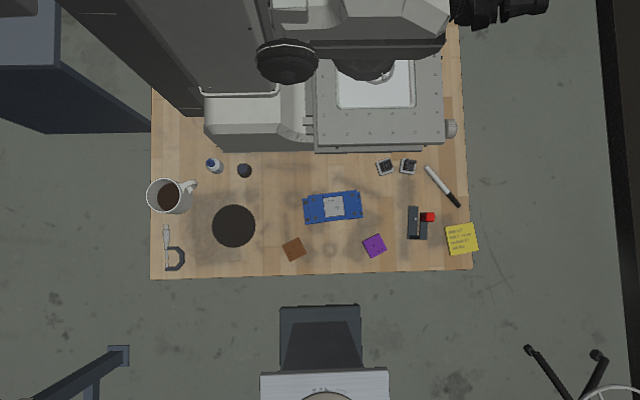

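View pics/s0.png

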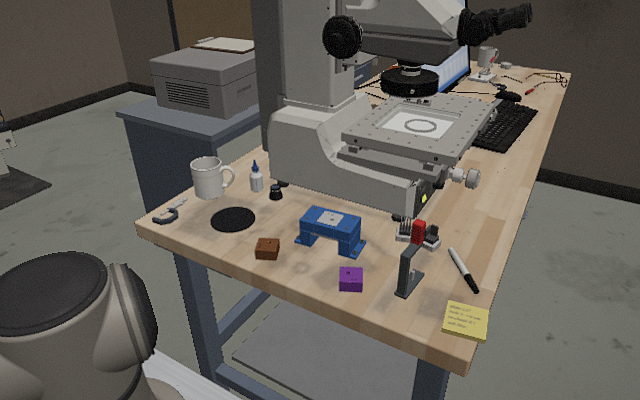

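Top view: the steel block lies in the blue nest at (333,206); brown (293,248) and purple (374,245) blocks are look-alikes and not meant. The red ejector handle is at (427,217), the mat at (234,226). Scene view agrees: the ejector is at (412,260), its spine towards the robot's left. Close crop to check the choice.

```bash
python3 - <<'E'
from h import *
c=load('t0'); im=c['pixels'][140:260,295:450,::-1]
cv2.imwrite('pics/t0c.png',cv2.resize(im,None,fx=5,fy=5,interpolation=cv2.INTER_CUBIC))
for n,uv,z in [('mouth',(333,206),68),('mat',(234,226),6),('grip',(428,216.5),148)]: print(n,at(c,uv,z).round(1))
E
```

```text
Traceback (most recent call last):
  File "h.py", line 10, in at
    return e+d*(z-e[2])/d[2]
                        ~^^^
IndexError: invalid index to scalar variable.
```

View pics/t0c.png

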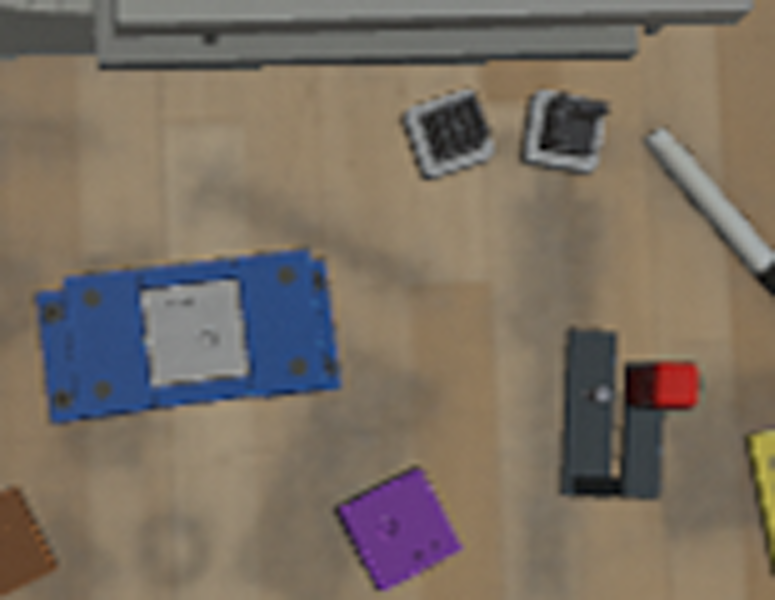

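```bash
python3 - <<'E'
s=open('h.py').read()
s=s.replace("from plant","from scipy.spatial.transform import Rotation as Ro\nfrom plant").replace("import numpy","import numpy",1)
s=s.replace("np.array(c['rotation'])","RR(c)")
s+="def RR(c):\n    r=np.array(c['rotation'],float)\n    return r if r.shape==(3,3) else (Ro.from_euler('xyz',r) if r.size==3 else Ro.from_quat(r)).as_matrix()\n"
open('h.py','w').write(s)
E
python3 - <<'E'
from h import *
c=load('t0'); print(c['rotation'])
p=lambda u,v,z:at(c,(295+u/5-.4,140+v/5-.4),z)
B=[p(*q,68) for q in [(142,290),(238,280),(248,376),(152,386)]]; m=np.mean(B,0); print('mouth',m.round(1))
d=p(65,278,68)-p(310,250,68); print('yawnest',np.arctan2(-d[0],d[1]),np.linalg.norm(d))
d=B[0]-B[1]+B[3]-B[2]; print('yawblk',np.arctan2(-d[0],d[1]),np.linalg.norm(d)/2)
print('tip',p(603,393,30).round(1),'handle',p(677,385,148).round(1))
a,b=p(562,495,8),p(570,330,8);d=b-a;print('foot',a,b,np.arctan2(d[1],d[0]),np.linalg.norm(d))
a,b=p(615,495,8),p(615,330,8);print('foot right',a,b)
print('mat',at(c,(234,226),6).round(1))
s=load('s0'); print(s['rotation'])
for P in [m,p(677,385,148),at(c,(234,226),6)]: print(proj(s,P))
E
```

```text
[-3.06008722 -0.02938493 -1.59994439]
mouth [555.1 -32.4  68. ]
yawnest 0.08822388395176196 118.33726302340726
yawblk 0.07677854079192528 46.18057947517269
tip [ 522.  -237.7   30. ] handle [ 521.2 -237.5  148. ]
foot [ 471.35040045 -220.19943307    8.        ] [ 555.44556334 -228.34921188    8.        ] -0.09660969312546071 84.48914318280914
foot right [ 470.55573475 -247.37561664    8.        ] [ 554.81740529 -251.60076746    8.        ]
mat [516.  217.5   6. ]
[-2.11392819  0.01289933 -1.03389581]
[[328.85713189 218.31930497]]
[[417.69720507 222.0811348 ]]
[[231.64205117 218.80753666]]
```

```bash
cat >> h.py <<'E'
def go(x,y,z,yaw):
    o=bot.get_obs(); p=np.array(o['tool_pos']); y0=o['tcp_rot'][2]
    R=Ro.from_euler('xyz',[np.pi,0,y0]).as_matrix()
    d=R.T@(np.array([x,y,z])-p)
    tw=-np.degrees((yaw-y0+np.pi)%(2*np.pi)-np.pi)
    print('pos',p.round(1),'yaw %.4f'%y0,'F',np.round(o['contact_force'],1),'M',np.round(o['moment'],2),'w %.1f'%o['grip_width'],'t',o['time'],'\nSHIFT mm',d.round(1),'twist',round(tw,2))
E
python3 -c "
from h import *
go(440,-60,330,3.1)"
```

```text
pos [186.1 490.5 251.1] yaw 2.7788 F [ 0.2 -1.6 -0.2] M [-0.03 -0.01 -0.01] w 91.5 t 0.1 
SHIFT mm [-432.7 -424.6  -78.9] twist -18.4
```

{"op": "play_rows", "data": {"commands": [{"x": -0.03, "y": -0.03, "z": -0.01, "twist": -2}, {"x": -0.06, "y": -0.06, "z": -0.02, "twist": -4}, {"x": -0.09, "y": -0.09, "z": -0.03, "twist": -6}, {"x": -0.12, "y": -0.12, "z": -0.04, "twist": -8}, {"x": -0.155, "y": -0.155, "z": -0.05, "twist": -10}, {"x": -0.19, "y": -0.19, "z": -0.06, "twist": -12}, {"x": -0.22, "y": -0.22, "z": -0.07, "twist": -15}, {"x": -0.25, "y": -0.25, "z": -0.079, "twist": -18.4}], "jaw": 0}}

```text
time: 0.9
tool_pos: [331.5, 166.6, 331.1]
tcp_rot: [3.141, 0.0, 3.102]
contact_force: [1.2, 0.5, 1.1]
grip_width: 91.9
finger_force: 0.0
```

```bash
python3 -c "
from h import *
go(440,-60,330,3.1)"
```

```text
pos [331.5 166.6 331.1] yaw 3.1020 F [1.2 0.5 1.1] M [ 0.03 -0.03  0.  ] w 91.9 t 0.9 
SHIFT mm [-117.4 -222.1    1.1] twist 0.12
```

{"op": "play_rows", "data": {"commands": [{"x": -0.02, "y": -0.04, "z": 0, "twist": 0}, {"x": -0.04, "y": -0.08, "z": 0, "twist": 0}, {"x": -0.06, "y": -0.12, "z": 0, "twist": 0}, {"x": -0.08, "y": -0.155, "z": 0, "twist": 0}, {"x": -0.1, "y": -0.19, "z": 0, "twist": 0}, {"x": -0.117, "y": -0.222, "z": 0, "twist": 0}, {"x": -0.117, "y": -0.222, "z": 0, "twist": 0}, {"x": -0.117, "y": -0.222, "z": 0, "twist": 0}]}}

```text
time: 1.7
tool_pos: [438.7, -58.6, 330.1]
tcp_rot: [3.141, -0.002, 3.098]
contact_force: [-0.6, -0.7, 0.2]
grip_width: 92.0
finger_force: 0.0
```

```bash
python3 -c "
from h import *
c=snap('wrist','w1'); print(c['eye'],c['rotation'])
for P in [(555,-32,68),(521,-237,148),(516,217,6)]: print(proj(c,P))
go(521,-237,190,3.07)"
```

```text
[362.93520918 -54.81695676 463.3345122 ] [ 2.85687722e+00 -1.65574239e-03  1.52656486e+00]
[[344.31763505 254.17423635]]
[[158.30017133 265.99008336]]
[[509.33661332 204.70651705]]
pos [438.5 -57.9 330.3] yaw 3.0995 F [ 0.2 -0.4  0.2] M [0.05 0.03 0.02] w 91.6 t 1.75 
SHIFT mm [ -90.  -175.5  140.3] twist 1.69
```

View pics/w1.png

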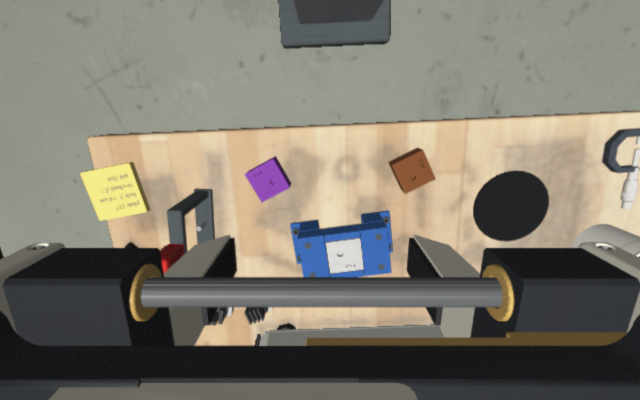

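The wrist view shows the nest with the steel block at (345,256), the ejector spine and pin at (190,215), and the mat at (511,206). All are close to the predicted pixels. One enlarged crop for exact poses.

```bash
python3 -c "
from h import *
c=load('w1'); cv2.imwrite('pics/w1c.png',cv2.resize(c['pixels'][180:285,160:400,::-1],(792,346),interpolation=cv2.INTER_CUBIC))"
```

```text
(no output)
```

View pics/w1c.png

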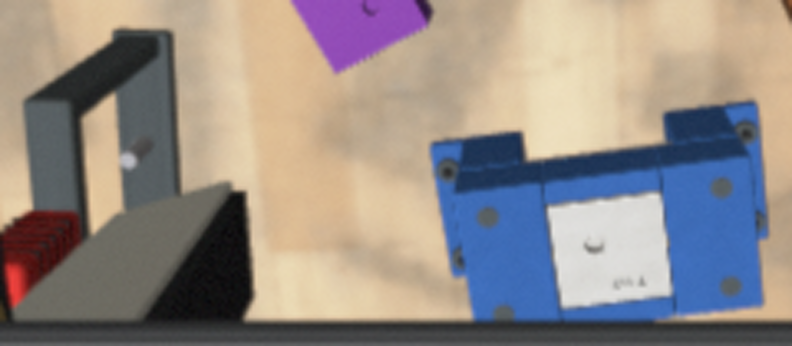

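```bash
python3 - <<'E'
from h import *
c=load('w1')
p=lambda u,v,z:at(c,(160+u/3.3-.35,180+v/3.3-.35),z)
B=[p(*q,68) for q in [(547,205),(662,193),(674,296),(561,308)]]; print('mouth',np.mean(B,0).round(1))
d=B[1]-B[0]+B[2]-B[3]; print('yawblk',np.arctan2(-d[0],d[1]),np.linalg.norm(d)/2)
a,b=p(456,191,68),p(748,157,68);d=b-a;m=(a+b)/2;yw=np.arctan2(-d[0],d[1]);print('yawnest',yw,np.linalg.norm(d),'ctr',m+33.75*np.array([np.cos(yw),np.sin(yw),0]))
print('tip',p(129,160,30).round(1))
a,b=p(172,33,8),p(180,195,8);d=b-a;print('foot yaw',np.arctan2(d[1],d[0]),a)
a,b=p(25,101,102),p(36,210,102);d=b-a;print('arm yaw',np.arctan2(d[1],d[0]),a,p(74,98,102))
E
```

```text
mouth [557.4 -31.4  68. ]
yawblk 0.0702895667415939 46.43933625905055
yawnest 0.07971486406554548 116.5193509672767 ctr [557.27000154 -31.75249617  68.        ]
tip [ 523.3 -236.5   30. ]
foot yaw -0.09128907645705696 [ 473.06264545 -217.97165754    8.        ]
arm yaw -0.0816973848801683 [ 472.78047424 -239.79337718  102.        ] [ 472.44719734 -222.27166134  102.        ]
```

```bash
python3 -c "
from h import *
go(522,-237,200,3.0566)"
```

```text
pos [438.5 -57.9 330.3] yaw 3.0995 F [ 0.2 -0.4  0.2] M [0.05 0.03 0.02] w 91.6 t 1.75 
SHIFT mm [ -91.  -175.5  130.3] twist 2.46
```

{"op": "play_rows", "data": {"commands": [{"x": -0.015, "y": -0.03, "z": 0.01, "twist": 0.5}, {"x": -0.03, "y": -0.065, "z": 0.03, "twist": 1}, {"x": -0.05, "y": -0.1, "z": 0.06, "twist": 1.5}, {"x": -0.07, "y": -0.135, "z": 0.09, "twist": 2}, {"x": -0.085, "y": -0.165, "z": 0.115, "twist": 2.5}, {"x": -0.091, "y": -0.1755, "z": 0.13, "twist": 2.5}, {"x": -0.091, "y": -0.1755, "z": 0.13, "twist": 2.5}, {"x": -0.091, "y": -0.1755, "z": 0.13, "twist": 2.5}]}}

```text
time: 2.55
tool_pos: [522.5, -235.9, 201.2]
tcp_rot: [3.141, -0.0, 3.057]
contact_force: [0.1, -0.1, -0.2]
grip_width: 92.0
finger_force: 0.0
```

```bash
python3 -c "
from h import *
c=snap('wrist','w2')
print(proj(c,[(522,-237,148),(522,-237,30)]))
go(522,-237,131.5,3.0566)"
```

```text
[[318.44170386 232.59738922]
 [319.33304595 186.47382544]]
pos [ 522.8 -235.9  201.9] yaw 3.0579 F [ 0.5  0.7 -0.6] M [-0.01  0.01  0.02] w 91.7 t 2.6 
SHIFT mm [ 0.7 -1.1 70.4] twist 0.07
```

View pics/w2.png

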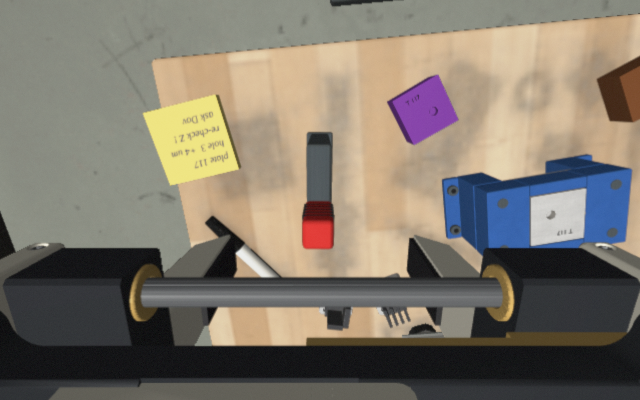

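The red handle is centred between the fingers at (318,233), exactly as predicted, with the ejector upright in line with the gripper. Descend and grip.

{"op": "play_rows", "data": {"commands": [{"x": 0, "y": -0.001, "z": 0.015, "twist": 0}, {"x": 0, "y": -0.001, "z": 0.035, "twist": 0}, {"x": 0, "y": -0.001, "z": 0.055, "twist": 0}, {"x": 0, "y": -0.001, "z": 0.065, "twist": 0}, {"x": 0, "y": -0.001, "z": 0.07, "twist": 0}, {"x": 0, "y": -0.001, "z": 0.07, "twist": 0}, {"x": 0, "y": -0.001, "z": 0.07, "twist": 0}, {"x": 0, "y": -0.001, "z": 0.07, "twist": 0}]}}

```text
time: 3.4
tool_pos: [523.0, -238.6, 131.7]
tcp_rot: [-3.141, 0.002, 3.056]
contact_force: [0.0, 0.5, -0.3]
grip_width: 92.0
finger_force: 0.0
```

{"op": "play_rows", "data": {"commands": [{"x": 0, "y": 0, "z": 0, "twist": 0}, {"x": 0, "y": 0, "z": 0, "twist": 0}, {"x": 0, "y": 0, "z": 0, "twist": 0}, {"x": 0, "y": 0, "z": 0, "twist": 0}, {"x": 0, "y": 0, "z": 0, "twist": 0}, {"x": 0, "y": 0, "z": 0, "twist": 0}, {"x": 0, "y": 0, "z": 0, "twist": 0}, {"x": 0, "y": 0, "z": 0, "twist": 0}], "jaw": 1}}

```text
time: 4.2
tool_pos: [522.5, -238.4, 130.7]
tcp_rot: [3.142, 0.0, 3.056]
contact_force: [-0.9, 0.4, -0.7]
grip_width: 32.1
finger_force: 0.0
```

```bash
python3 -c "
from h import *
go(522,-237,131.5,3.0566)"
```

```text
pos [ 522.5 -238.4  130.7] yaw 3.0563 F [-0.9  0.4 -0.7] M [0.02 0.05 0.02] w 32.1 t 4.2 
SHIFT mm [ 0.6  1.4 -0.8] twist -0.02
```

{"op": "play_rows", "data": {"commands": [{"x": 0, "y": 0, "z": 0, "twist": 0}, {"x": 0, "y": 0, "z": 0, "twist": 0}, {"x": 0, "y": 0, "z": 0, "twist": 0}, {"x": 0, "y": 0, "z": 0, "twist": 0}, {"x": 0, "y": 0, "z": -0.01, "twist": 0}, {"x": 0, "y": 0, "z": -0.025, "twist": 0}, {"x": 0, "y": 0, "z": -0.045, "twist": 0}, {"x": 0, "y": 0, "z": -0.06, "twist": 0}]}}

```text
time: 5.0
tool_pos: [522.6, -238.4, 192.3]
tcp_rot: [-3.141, 0.001, 3.056]
contact_force: [0.0, 0.4, -2.5]
grip_width: 19.9
finger_force: 30.0
```

```bash
python3 -c "
from h import *
c=load('t0')
print(at(c,(374,245),26),at(c,(293,248),26))
go(475,-38.3,191,np.pi+0.078)"
```

```text
[ 458.40774241 -132.27149138   26.        ] [457.10674352  69.01237532  26.        ]
pos [ 522.6 -238.4  192.3] yaw 3.0563 F [ 0.   0.4 -2.5] M [0.   0.04 0.04] w 19.9 t 5.0 
SHIFT mm [ 64.5 195.4   1.3] twist -9.35
```

{"op": "play_rows", "data": {"commands": [{"x": 0.025, "y": 0.015, "z": 0, "twist": -1}, {"x": 0.05, "y": 0.04, "z": 0, "twist": -2.5}, {"x": 0.0645, "y": 0.075, "z": 0, "twist": -4}, {"x": 0.0645, "y": 0.11, "z": 0, "twist": -6}, {"x": 0.0645, "y": 0.145, "z": 0, "twist": -7.5}, {"x": 0.0645, "y": 0.175, "z": 0, "twist": -9.35}, {"x": 0.0645, "y": 0.192, "z": 0, "twist": -9.35}, {"x": 0.0645, "y": 0.1954, "z": 0, "twist": -9.35}]}}

```text
time: 5.8
tool_pos: [474.8, -36.5, 191.3]
tcp_rot: [3.141, 0.0, -3.061]
contact_force: [-0.2, -1.1, -2.0]
grip_width: 19.8
finger_force: 30.0
```

```bash
python3 -c "
from h import *
c=snap('scene','s1'); cv2.imwrite('pics/s1c.png',cv2.resize(c['pixels'][170:320,260:440,::-1],None,fx=4,fy=4,interpolation=cv2.INTER_CUBIC))
go(475,-38.3,134.5,np.pi+0.078)"
```

```text
pos [474.9 -37.1 191.2] yaw -3.0617 F [-0.6 -0.1 -2. ] M [ 0.04 -0.02  0.01] w 19.9 t 5.85 
SHIFT mm [ 0.  -1.2 56.7] twist 0.11
```

{"op": "play_rows", "data": {"commands": [{"x": 0, "y": -0.001, "z": 0.01, "twist": 0}, {"x": 0, "y": -0.001, "z": 0.025, "twist": 0}, {"x": 0, "y": -0.001, "z": 0.04, "twist": 0}, {"x": 0, "y": -0.001, "z": 0.05, "twist": 0}, {"x": 0, "y": -0.001, "z": 0.055, "twist": 0}, {"x": 0, "y": -0.001, "z": 0.057, "twist": 0}, {"x": 0, "y": -0.001, "z": 0.057, "twist": 0}, {"x": 0, "y": -0.001, "z": 0.057, "twist": 0}]}}

```text
time: 6.65
tool_pos: [475.3, -39.4, 134.2]
tcp_rot: [-3.141, 0.001, -3.064]
contact_force: [-0.0, -0.0, -1.8]
grip_width: 20.1
finger_force: 30.0
```

```bash
python3 -c "
from h import *
c=snap('scene','s2'); cv2.imwrite('pics/s2c.png',cv2.resize(c['pixels'][170:320,260:440,::-1],None,fx=4,fy=4,interpolation=cv2.INTER_CUBIC))
print(proj(c,[(475,-38,0),(475,-38,30),(441,-38,8)]))
go(556.5,-32,134.5,np.pi+0.078)"
```

```text
[[312.62406071 263.96684896]
 [312.38627839 252.8197335 ]
 [304.02919162 270.21786146]]
pos [475.3 -39.3 134.2] yaw -3.0637 F [-0.5  0.6 -1.8] M [ 0.1   0.04 -0.  ] w 20.0 t 6.7 
SHIFT mm [-81.5   1.   -0.3] twist -0.01
```

View pics/s2c.png

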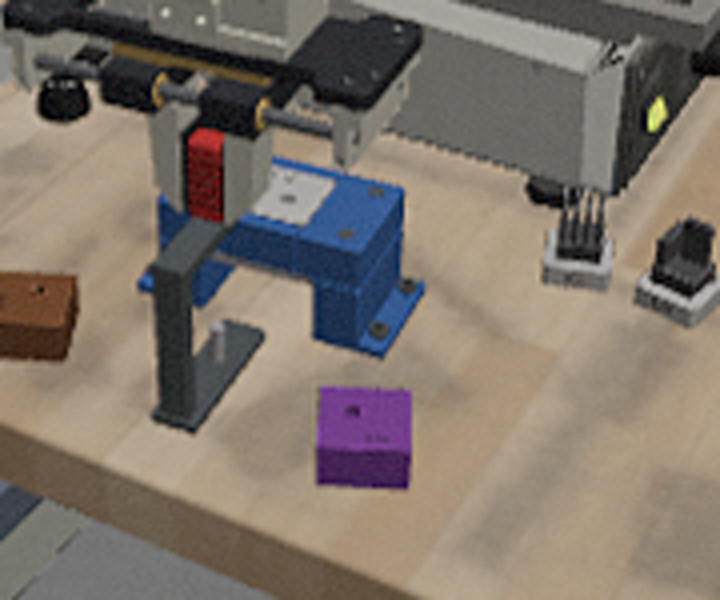

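The ejector is upright at the nest's front, foot on line with the tunnel: pin at (218,335), tunnel opening at (270,290) in the crop. Drive in.

{"op": "play_rows", "data": {"commands": [{"x": -0.01, "y": 0.001, "z": 0, "twist": 0}, {"x": -0.022, "y": 0.001, "z": 0, "twist": 0}, {"x": -0.035, "y": 0.001, "z": 0, "twist": 0}, {"x": -0.048, "y": 0.001, "z": 0, "twist": 0}, {"x": -0.06, "y": 0.001, "z": 0, "twist": 0}, {"x": -0.072, "y": 0.001, "z": 0, "twist": 0}, {"x": -0.079, "y": 0.001, "z": 0, "twist": 0}, {"x": -0.0815, "y": 0.001, "z": 0, "twist": 0}]}}

```text
time: 7.5
tool_pos: [557.1, -31.7, 133.7]
tcp_rot: [-3.142, 0.001, -3.063]
contact_force: [0.2, -1.0, -2.0]
grip_width: 19.5
finger_force: 30.0
```

{"op": "play_rows", "data": {"commands": [{"x": 0, "y": 0, "z": -0.001, "twist": 0}, {"x": 0, "y": 0, "z": -0.0015, "twist": 0}, {"x": 0, "y": 0, "z": -0.002, "twist": 0}, {"x": 0, "y": 0, "z": -0.0025, "twist": 0}, {"x": 0, "y": 0, "z": -0.003, "twist": 0}, {"x": 0, "y": 0, "z": -0.003, "twist": 0}, {"x": 0, "y": 0, "z": -0.003, "twist": 0}, {"x": 0, "y": 0, "z": -0.003, "twist": 0}]}}

```text
time: 8.3
tool_pos: [556.0, -31.9, 136.7]
tcp_rot: [3.141, -0.0, -3.064]
contact_force: [0.7, 0.4, -2.2]
grip_width: 19.8
finger_force: 30.0
```

{"op": "play_rows", "data": {"commands": [{"x": 0, "y": 0, "z": -0.0005, "twist": 0}, {"x": 0, "y": 0, "z": -0.001, "twist": 0}, {"x": 0, "y": 0, "z": -0.001, "twist": 0}, {"x": 0, "y": 0, "z": -0.001, "twist": 0}, {"x": 0, "y": 0, "z": -0.001, "twist": 0}, {"x": 0, "y": 0, "z": -0.001, "twist": 0}, {"x": 0, "y": 0, "z": -0.001, "twist": 0}, {"x": 0, "y": 0, "z": -0.001, "twist": 0}]}}

```text
time: 9.1
tool_pos: [555.8, -31.8, 137.0]
tcp_rot: [3.141, -0.001, -3.064]
contact_force: [3.6, -0.4, -20.8]
grip_width: 19.8
finger_force: 30.0
```

{"op": "play_rows", "data": {"commands": [{"x": 0, "y": 0, "z": -0.0005, "twist": 0}, {"x": 0, "y": 0, "z": -0.001, "twist": 0}, {"x": 0, "y": 0, "z": -0.001, "twist": 0}, {"x": 0, "y": 0, "z": -0.001, "twist": 0}, {"x": 0, "y": 0, "z": -0.001, "twist": 0}, {"x": 0, "y": 0, "z": -0.001, "twist": 0}, {"x": 0, "y": 0, "z": -0.001, "twist": 0}, {"x": 0, "y": 0, "z": -0.001, "twist": 0}]}}

```text
time: 9.9
tool_pos: [555.5, -31.9, 137.2]
tcp_rot: [3.141, -0.002, -3.064]
contact_force: [4.7, -1.5, -27.4]
grip_width: 19.6
finger_force: 30.0
```

{"op": "play_rows", "data": {"commands": [{"x": 0, "y": 0, "z": 0.0008, "twist": 0}, {"x": 0, "y": 0, "z": 0.0016, "twist": 0}, {"x": 0, "y": 0.0005, "z": 0.0016, "twist": 0}, {"x": 0, "y": 0.001, "z": 0.0016, "twist": 0}, {"x": 0, "y": 0.0015, "z": 0.0016, "twist": 0}, {"x": 0, "y": 0.002, "z": 0.0016, "twist": 0}, {"x": 0, "y": 0.002, "z": 0.0016, "twist": 0}, {"x": 0, "y": 0.002, "z": 0.0016, "twist": 0}]}}

```text
time: 10.7
tool_pos: [555.6, -29.9, 137.0]
tcp_rot: [3.141, -0.001, -3.064]
contact_force: [-1.4, -4.2, -18.8]
grip_width: 19.8
finger_force: 30.0
```

{"op": "play_rows", "data": {"commands": [{"x": 0, "y": 0, "z": 0.0005, "twist": 0}, {"x": 0, "y": 0.0005, "z": 0.0005, "twist": 0}, {"x": 0, "y": 0.001, "z": 0.0005, "twist": 0}, {"x": 0, "y": 0.0015, "z": 0.0005, "twist": 0}, {"x": 0, "y": 0.002, "z": 0.0005, "twist": 0}, {"x": 0, "y": 0.002, "z": 0.0005, "twist": 0}, {"x": 0, "y": 0.002, "z": 0.0005, "twist": 0}, {"x": 0, "y": 0.002, "z": 0.0005, "twist": 0}]}}

```text
time: 11.5
tool_pos: [556.2, -27.8, 137.0]
tcp_rot: [3.141, 0.001, -3.064]
contact_force: [0.9, -0.4, -11.9]
grip_width: 19.8
finger_force: 30.0
```

{"op": "play_rows", "data": {"commands": [{"x": 0, "y": 0, "z": 0.0002, "twist": 0}, {"x": 0, "y": 0.0005, "z": 0.0002, "twist": 0}, {"x": 0, "y": 0.001, "z": 0.0002, "twist": 0}, {"x": 0, "y": 0.0015, "z": 0.0002, "twist": 0}, {"x": 0, "y": 0.002, "z": 0.0002, "twist": 0}, {"x": 0, "y": 0.002, "z": 0.0002, "twist": 0}, {"x": 0, "y": 0.002, "z": 0.0002, "twist": 0}, {"x": 0, "y": 0.002, "z": 0.0002, "twist": 0}]}}

```text
time: 12.3
tool_pos: [556.0, -25.8, 136.8]
tcp_rot: [3.141, 0.001, -3.064]
contact_force: [-0.5, 0.7, -3.2]
grip_width: 19.6
finger_force: 30.0
```

{"op": "play_rows", "data": {"commands": [{"x": 0, "y": 0, "z": 0, "twist": 0}, {"x": 0, "y": 0.0005, "z": 0, "twist": 0}, {"x": 0, "y": 0.001, "z": 0, "twist": 0}, {"x": 0, "y": 0.0015, "z": 0, "twist": 0}, {"x": 0, "y": 0.002, "z": 0, "twist": 0}, {"x": 0, "y": 0.002, "z": 0, "twist": 0}, {"x": 0, "y": 0.002, "z": 0, "twist": 0}, {"x": 0, "y": 0.002, "z": 0, "twist": 0}]}}

```text
time: 13.1
tool_pos: [555.5, -23.9, 136.4]
tcp_rot: [3.142, 0.0, -3.064]
contact_force: [-0.2, -0.6, -2.5]
grip_width: 20.0
finger_force: 30.0
```

{"op": "play_rows", "data": {"commands": [{"x": 0, "y": 0, "z": -0.0003, "twist": 0}, {"x": 0, "y": 0, "z": -0.0006, "twist": 0}, {"x": 0, "y": 0, "z": -0.0008, "twist": 0}, {"x": 0, "y": 0, "z": -0.0008, "twist": 0}, {"x": 0, "y": 0, "z": -0.0008, "twist": 0}, {"x": 0, "y": 0, "z": -0.0008, "twist": 0}, {"x": 0, "y": 0, "z": -0.0008, "twist": 0}, {"x": 0, "y": 0, "z": -0.0008, "twist": 0}]}}

```text
time: 13.9
tool_pos: [555.5, -23.9, 137.2]
tcp_rot: [3.141, 0.0, -3.064]
contact_force: [-0.0, 0.6, -2.2]
grip_width: 19.9
finger_force: 30.0
```

{"op": "play_rows", "data": {"commands": [{"x": 0, "y": 0, "z": -0.0003, "twist": 0}, {"x": 0, "y": 0, "z": -0.0006, "twist": 0}, {"x": 0, "y": 0, "z": -0.0008, "twist": 0}, {"x": 0, "y": 0, "z": -0.0008, "twist": 0}, {"x": 0, "y": 0, "z": -0.0008, "twist": 0}, {"x": 0, "y": 0, "z": -0.0008, "twist": 0}, {"x": 0, "y": 0, "z": -0.0008, "twist": 0}, {"x": 0, "y": 0, "z": -0.0008, "twist": 0}]}}

```text
time: 14.7
tool_pos: [555.5, -23.9, 138.0]
tcp_rot: [3.141, 0.0, -3.064]
contact_force: [-0.6, 0.4, -1.8]
grip_width: 20.2
finger_force: 30.0
```

{"op": "play_rows", "data": {"commands": [{"x": 0, "y": 0, "z": -0.0004, "twist": 0}, {"x": 0, "y": 0, "z": -0.0008, "twist": 0}, {"x": 0, "y": 0, "z": -0.0012, "twist": 0}, {"x": 0, "y": 0, "z": -0.0015, "twist": 0}, {"x": 0, "y": 0, "z": -0.0015, "twist": 0}, {"x": 0, "y": 0, "z": -0.0015, "twist": 0}, {"x": 0, "y": 0, "z": -0.0015, "twist": 0}, {"x": 0, "y": 0, "z": -0.0015, "twist": 0}]}}

```text
time: 15.5
tool_pos: [555.5, -23.9, 139.5]
tcp_rot: [3.141, 0.0, -3.064]
contact_force: [0.1, 1.3, -1.2]
grip_width: 20.1
finger_force: 30.0
```

{"op": "play_rows", "data": {"commands": [{"x": 0, "y": 0, "z": -0.0005, "twist": 0}, {"x": 0, "y": 0, "z": -0.001, "twist": 0}, {"x": 0, "y": 0, "z": -0.0015, "twist": 0}, {"x": 0, "y": 0, "z": -0.002, "twist": 0}, {"x": 0, "y": 0, "z": -0.0025, "twist": 0}, {"x": 0, "y": 0, "z": -0.003, "twist": 0}, {"x": 0, "y": 0, "z": -0.003, "twist": 0}, {"x": 0, "y": 0, "z": -0.003, "twist": 0}]}}

```text
time: 16.3
tool_pos: [555.5, -23.9, 142.6]
tcp_rot: [3.141, 0.0, -3.064]
contact_force: [-0.4, 1.9, -1.0]
grip_width: 20.1
finger_force: 30.0
```

{"op": "play_rows", "data": {"commands": [{"x": 0, "y": 0, "z": -0.0003, "twist": 0}, {"x": 0, "y": 0, "z": -0.0006, "twist": 0}, {"x": 0, "y": 0, "z": -0.0009, "twist": 0}, {"x": 0, "y": 0, "z": -0.0012, "twist": 0}, {"x": 0, "y": 0, "z": -0.0012, "twist": 0}, {"x": 0, "y": 0, "z": -0.0012, "twist": 0}, {"x": 0, "y": 0, "z": -0.0012, "twist": 0}, {"x": 0, "y": 0, "z": -0.0012, "twist": 0}]}}

```text
time: 17.1
tool_pos: [555.2, -23.8, 143.4]
tcp_rot: [3.141, -0.001, -3.064]
contact_force: [-0.3, 2.5, -10.6]
grip_width: 19.7
finger_force: 30.0
```

{"op": "play_rows", "data": {"commands": [{"x": 0, "y": 0.0004, "z": -0.0005, "twist": 0}, {"x": 0, "y": 0.0004, "z": -0.001, "twist": 0}, {"x": 0, "y": 0.0004, "z": -0.0015, "twist": 0}, {"x": 0, "y": 0.0004, "z": -0.002, "twist": 0}, {"x": 0, "y": 0.0004, "z": -0.0025, "twist": 0}, {"x": 0, "y": 0.0004, "z": -0.003, "twist": 0}, {"x": 0, "y": 0.0004, "z": -0.003, "twist": 0}, {"x": 0, "y": 0.0004, "z": -0.003, "twist": 0}]}}

```text
time: 17.9
tool_pos: [555.6, -23.6, 146.9]
tcp_rot: [-3.141, 0.0, -3.064]
contact_force: [0.2, 2.2, -9.3]
grip_width: 20.0
finger_force: 30.0
```

Block is moving at about 8 N.

{"op": "play_rows", "data": {"commands": [{"x": 0, "y": 0.0003, "z": -0.0007, "twist": 0}, {"x": 0, "y": 0.0003, "z": -0.0014, "twist": 0}, {"x": 0, "y": 0.0003, "z": -0.0021, "twist": 0}, {"x": 0, "y": 0.0003, "z": -0.0028, "twist": 0}, {"x": 0, "y": 0.0003, "z": -0.0035, "twist": 0}, {"x": 0, "y": 0.0003, "z": -0.0042, "twist": 0}, {"x": 0, "y": 0.0003, "z": -0.005, "twist": 0}, {"x": 0, "y": 0.0003, "z": -0.005, "twist": 0}]}}

```text
time: 18.7
tool_pos: [555.5, -23.4, 152.0]
tcp_rot: [-3.141, 0.0, -3.064]
contact_force: [1.3, -1.0, -10.6]
grip_width: 19.8
finger_force: 30.0
```

{"op": "play_rows", "data": {"commands": [{"x": 0, "y": 0, "z": -0.0006, "twist": 0}, {"x": 0, "y": 0, "z": -0.0012, "twist": 0}, {"x": 0, "y": 0, "z": -0.0018, "twist": 0}, {"x": 0, "y": 0, "z": -0.0024, "twist": 0}, {"x": 0, "y": 0, "z": -0.003, "twist": 0}, {"x": 0, "y": 0, "z": -0.0036, "twist": 0}, {"x": 0, "y": 0, "z": -0.004, "twist": 0}, {"x": 0, "y": 0, "z": -0.004, "twist": 0}]}}

```text
time: 19.5
tool_pos: [555.5, -23.2, 156.0]
tcp_rot: [3.142, 0.0, -3.064]
contact_force: [-0.4, -0.9, -10.7]
grip_width: 19.7
finger_force: 30.0
```

{"op": "play_rows", "data": {"commands": [{"x": 0, "y": 0, "z": -0.0004, "twist": 0}, {"x": 0, "y": 0, "z": -0.0008, "twist": 0}, {"x": 0, "y": 0, "z": -0.0012, "twist": 0}, {"x": 0, "y": 0, "z": -0.0016, "twist": 0}, {"x": 0, "y": 0, "z": -0.002, "twist": 0}, {"x": 0, "y": 0, "z": -0.0022, "twist": 0}, {"x": 0, "y": 0, "z": -0.0022, "twist": 0}, {"x": 0, "y": 0, "z": -0.0022, "twist": 0}]}}

```text
time: 20.3
tool_pos: [555.5, -23.2, 158.1]
tcp_rot: [3.142, 0.0, -3.064]
contact_force: [0.9, -1.0, -10.8]
grip_width: 20.1
finger_force: 30.0
```

```bash
python3 -c "
from h import *
c=snap('scene','s3'); cv2.imwrite('pics/s3c.png',cv2.resize(c['pixels'][170:290,270:400,::-1],None,fx=5,fy=5,interpolation=cv2.INTER_CUBIC))
go(475,-38.3,134.3,np.pi+0.078)"
```

```text
pos [555.5 -23.2 158.1] yaw -3.0637 F [  0.4   0.1 -10.6] M [-0.08 -0.1  -0.03] w 19.8 t 20.35 
SHIFT mm [81.4 -8.8 23.8] twist -0.01
```

View pics/s3c.png

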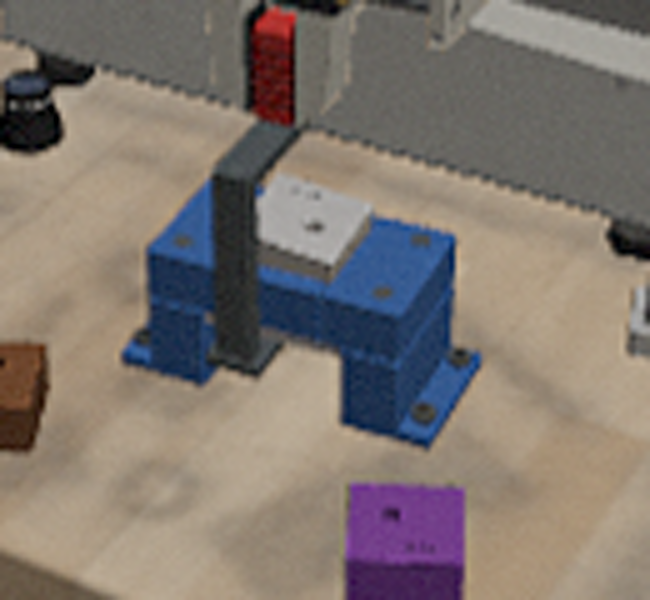

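The block at (310,225) stands proud, leaning a little; the ejector pin is through. Lower, then withdraw to the front.

{"op": "play_rows", "data": {"commands": [{"x": 0, "y": 0, "z": 0.003, "twist": 0}, {"x": 0, "y": 0, "z": 0.007, "twist": 0}, {"x": 0, "y": 0, "z": 0.012, "twist": 0}, {"x": 0, "y": 0, "z": 0.017, "twist": 0}, {"x": 0, "y": 0, "z": 0.021, "twist": 0}, {"x": 0, "y": 0, "z": 0.0235, "twist": 0}, {"x": 0, "y": 0, "z": 0.024, "twist": 0}, {"x": 0, "y": 0, "z": 0.024, "twist": 0}]}}

```text
time: 21.15
tool_pos: [555.5, -23.2, 133.9]
tcp_rot: [3.142, -0.0, -3.064]
contact_force: [-0.1, -0.2, -2.0]
grip_width: 20.0
finger_force: 30.0
```

{"op": "play_rows", "data": {"commands": [{"x": 0.003, "y": -0.003, "z": 0, "twist": 0}, {"x": 0.01, "y": -0.007, "z": 0, "twist": 0}, {"x": 0.02, "y": -0.0088, "z": 0, "twist": 0}, {"x": 0.035, "y": -0.0088, "z": 0, "twist": 0}, {"x": 0.05, "y": -0.0088, "z": 0, "twist": 0}, {"x": 0.065, "y": -0.0088, "z": 0, "twist": 0}, {"x": 0.076, "y": -0.0088, "z": 0, "twist": 0}, {"x": 0.0815, "y": -0.0088, "z": 0, "twist": 0}]}}

```text
time: 21.95
tool_pos: [473.6, -38.4, 134.1]
tcp_rot: [3.141, -0.0, -3.064]
contact_force: [0.8, -0.4, -2.0]
grip_width: 19.6
finger_force: 30.0
```

```bash
python3 -c "
from h import *
go(475,-38.3,195,np.pi+0.078)
go(522,-238,195,np.pi-0.085)
"
```

```text
pos [473.6 -38.4 134.1] yaw -3.0641 F [ 0.8 -0.4 -2. ] M [ 0.03 -0.02 -0.  ] w 19.6 t 21.95 
SHIFT mm [ -1.4   0.  -60.9] twist -0.03
pos [473.6 -38.4 134.1] yaw -3.0641 F [ 0.8 -0.4 -2. ] M [ 0.03 -0.02 -0.  ] w 19.6 t 21.95 
SHIFT mm [ -32.8 -202.7  -60.9] twist 9.31
```

{"op": "play_rows", "data": {"commands": [{"x": 0, "y": 0, "z": -0.015, "twist": 0}, {"x": 0, "y": 0, "z": -0.035, "twist": 0}, {"x": 0, "y": -0.005, "z": -0.055, "twist": 0.5}, {"x": 0, "y": -0.025, "z": -0.061, "twist": 1.5}, {"x": 0, "y": -0.055, "z": -0.061, "twist": 3}, {"x": 0, "y": -0.09, "z": -0.061, "twist": 4.5}, {"x": 0, "y": -0.125, "z": -0.061, "twist": 6}, {"x": -0.01, "y": -0.155, "z": -0.061, "twist": 7.5}]}}

```text
time: 22.75
tool_pos: [496.4, -193.9, 195.1]
tcp_rot: [-3.141, -0.0, 3.087]
contact_force: [0.6, 0.1, -1.9]
grip_width: 20.2
finger_force: 30.0
```

```bash
python3 -c "
from h import *
go(522,-238,195,np.pi-0.085)
"
```

```text
pos [ 496.4 -193.9  195.1] yaw 3.0867 F [ 0.6  0.1 -1.9] M [ 0.04 -0.1  -0.01] w 20.2 t 22.75 
SHIFT mm [-28.  -42.7   0.1] twist 1.72
```

{"op": "play_rows", "data": {"commands": [{"x": -0.012, "y": -0.02, "z": 0, "twist": 1}, {"x": -0.024, "y": -0.036, "z": 0.002, "twist": 1.7}, {"x": -0.028, "y": -0.0427, "z": 0.01, "twist": 1.7}, {"x": -0.028, "y": -0.0427, "z": 0.025, "twist": 1.7}, {"x": -0.028, "y": -0.0427, "z": 0.042, "twist": 1.7}, {"x": -0.028, "y": -0.0427, "z": 0.054, "twist": 1.7}, {"x": -0.028, "y": -0.0427, "z": 0.06, "twist": 1.7}, {"x": -0.028, "y": -0.0427, "z": 0.061, "twist": 1.7}]}}

```text
time: 23.55
tool_pos: [522.3, -235.7, 133.1]
tcp_rot: [3.141, -0.001, 3.059]
contact_force: [-0.4, 0.4, -2.0]
grip_width: 20.0
finger_force: 30.0
```

{"op": "play_rows", "data": {"commands": [{"x": 0, "y": 0, "z": 0.0005, "twist": 0}, {"x": 0, "y": 0, "z": 0.001, "twist": 0}, {"x": 0, "y": 0, "z": 0.0015, "twist": 0}, {"x": 0, "y": 0, "z": 0.002, "twist": 0}, {"x": 0, "y": 0, "z": 0.002, "twist": 0}, {"x": 0, "y": 0, "z": 0.002, "twist": 0}, {"x": 0, "y": 0, "z": 0.002, "twist": 0}, {"x": 0, "y": 0, "z": 0.002, "twist": 0}]}}

```text
time: 24.35
tool_pos: [522.6, -236.2, 131.9]
tcp_rot: [3.141, 0.0, 3.059]
contact_force: [1.4, -0.3, -2.4]
grip_width: 20.0
finger_force: 30.0
```

{"op": "play_rows", "data": {"commands": [{"x": 0, "y": 0, "z": 0.0003, "twist": 0}, {"x": 0, "y": 0, "z": 0.0006, "twist": 0}, {"x": 0, "y": 0, "z": 0.0008, "twist": 0}, {"x": 0, "y": 0, "z": 0.0008, "twist": 0}, {"x": 0, "y": 0, "z": 0.0008, "twist": 0}, {"x": 0, "y": 0, "z": 0.0008, "twist": 0}, {"x": 0, "y": 0, "z": 0.0008, "twist": 0}, {"x": 0, "y": 0, "z": 0.0008, "twist": 0}]}}

```text
time: 25.15
tool_pos: [522.7, -236.2, 131.2]
tcp_rot: [3.142, 0.0, 3.059]
contact_force: [-0.1, 0.0, -0.1]
grip_width: 19.9
finger_force: 30.0
```

Foot is on the bench (its weight is off the wrist). Open slowly, then rise.

{"op": "play_rows", "data": {"commands": [{"x": 0, "y": 0, "z": 0, "twist": 0}, {"x": 0, "y": 0, "z": 0, "twist": 0}, {"x": 0, "y": 0, "z": 0, "twist": 0}, {"x": 0, "y": 0, "z": 0, "twist": 0}, {"x": 0, "y": 0, "z": 0, "twist": 0}, {"x": 0, "y": 0, "z": 0, "twist": 0}, {"x": 0, "y": 0, "z": -0.015, "twist": 0}, {"x": 0, "y": 0, "z": -0.04, "twist": 0}], "jaw": 0}}

```text
time: 25.95
tool_pos: [521.7, -235.6, 169.9]
tcp_rot: [3.14, -0.004, 3.059]
contact_force: [0.3, 0.4, -0.4]
grip_width: 79.0
finger_force: 0.0
```

```bash
python3 -c "
from h import *
go(500,-45,230,np.pi+0.078)
"
```

```text
pos [ 521.7 -235.6  169.9] yaw 3.0589 F [ 0.3  0.4 -0.4] M [-0.04  0.01  0.02] w 79.0 t 25.95 
SHIFT mm [ 37.4 188.2 -60.1] twist -9.21
```

{"op": "play_rows", "data": {"commands": [{"x": 0, "y": 0, "z": -0.03, "twist": 0}, {"x": 0.005, "y": 0.02, "z": -0.06, "twist": -1}, {"x": 0.01, "y": 0.055, "z": -0.06, "twist": -2.5}, {"x": 0.02, "y": 0.095, "z": -0.06, "twist": -4}, {"x": 0.03, "y": 0.135, "z": -0.06, "twist": -6}, {"x": 0.0375, "y": 0.17, "z": -0.06, "twist": -8}, {"x": 0.0375, "y": 0.188, "z": -0.06, "twist": -9.2}, {"x": 0.0375, "y": 0.188, "z": -0.06, "twist": -9.2}]}}

```text
time: 26.75
tool_pos: [500.6, -43.6, 231.4]
tcp_rot: [3.141, 0.001, -3.06]
contact_force: [0.5, 0.3, 0.4]
grip_width: 91.7
finger_force: 0.0
```

```bash
python3 -c "
from h import *
c=snap('wrist','w3');s=snap('scene','s4')
a=cv2.resize(c['pixels'][150:290,180:460,::-1],(800,400),interpolation=cv2.INTER_CUBIC)
b=cv2.resize(s['pixels'][185:235,280:440,::-1],(640,200),interpolation=cv2.INTER_CUBIC)
o=np.zeros((600,800,3),np.uint8);o[:400]=a;o[400:,:640]=b
cv2.imwrite('pics/w3c.png',o)
go(556.5,-32,150,np.pi+0.078)"
```

```text
pos [500.9 -45.9 231.2] yaw -3.0632 F [-0.2  0.   0.4] M [ 0.07  0.01 -0.05] w 92.0 t 26.85 
SHIFT mm [-56.5   9.5  81.2] twist 0.02
```

View pics/w3c.png

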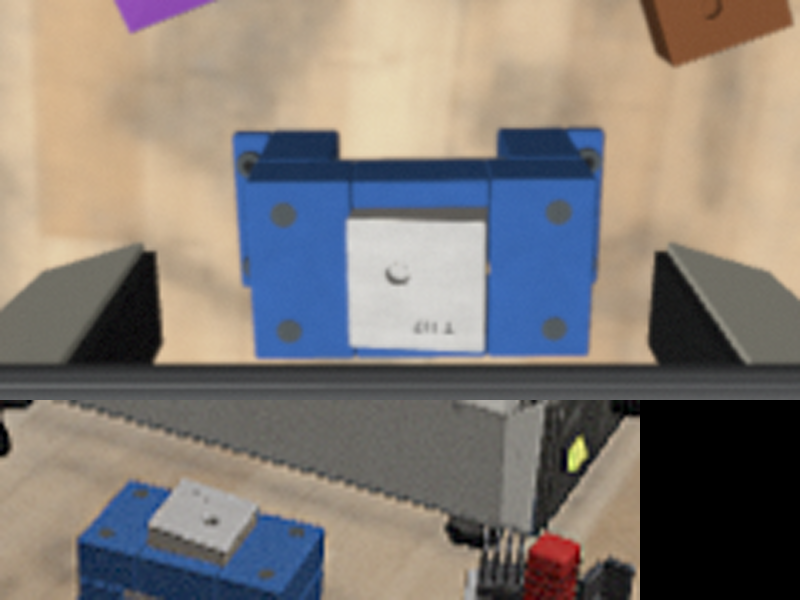

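The block at (416,284) in the crop is square with the gripper, proud and hardly leaning; the ejector stands upright in the lower view at (550,565).

```bash
python3 - <<'E'
from h import *
c=load('w3');p=lambda u,v,z:at(c,(180+u/2.857-.3,150+v/2.857-.3),z)
B=[p(*q,83) for q in [(347,219),(485,219),(487,352),(349,348)]]; print('blk',np.mean(B,0).round(1))
d=B[1]-B[0]; print(np.linalg.norm(d),[np.linalg.norm(B[i]-B[i-1]).round(1) for i in range(4)])
m=(p(248,180,68)+p(592,180,68))/2; print('nest',m+33.75*np.array([.997,.078,0]),p(592,180,68)-p(248,180,68))
go(*np.mean(B,0)[:2],150,np.pi+.078)
E
```

```text
blk [556.1 -34.3  83. ]
44.82622996504358 [np.float64(46.7), np.float64(44.8), np.float64(48.3), np.float64(46.9)]
nest [557.69846571 -33.12702574  68.        ] [ -9.30630871 115.83451597   0.        ]
pos [500.9 -45.9 231.2] yaw -3.0632 F [-0.2  0.   0.4] M [ 0.07  0.01 -0.05] w 92.0 t 26.85 
SHIFT mm [-55.9   7.2  81.2] twist 0.02
```

{"op": "play_rows", "data": {"commands": [{"x": -0.015, "y": 0.003, "z": 0.01, "twist": 0}, {"x": -0.035, "y": 0.006, "z": 0.03, "twist": 0}, {"x": -0.05, "y": 0.008, "z": 0.055, "twist": 0}, {"x": -0.0555, "y": 0.0085, "z": 0.08, "twist": 0}, {"x": -0.0555, "y": 0.0085, "z": 0.1, "twist": 0}, {"x": -0.0555, "y": 0.0085, "z": 0.115, "twist": 0}, {"x": -0.0555, "y": 0.0085, "z": 0.12, "twist": 0}, {"x": -0.0555, "y": 0.0085, "z": 0.12, "twist": 0}]}}

```text
time: 27.65
tool_pos: [555.2, -33.9, 110.5]
tcp_rot: [3.141, -0.001, -3.065]
contact_force: [-0.4, -0.1, 0.1]
grip_width: 91.6
finger_force: 0.0
```

```bash
python3 -c "
from h import *
go(556.3,-33,96,np.pi+0.078)"
```

```text
pos [555.2 -33.9 110.5] yaw -3.0652 F [-0.4 -0.1  0.1] M [0.02 0.04 0.01] w 91.6 t 27.65 
SHIFT mm [-1.1  0.9 14.5] twist -0.09
```

{"op": "play_rows", "data": {"commands": [{"x": -0.001, "y": 0.001, "z": 0.005, "twist": 0}, {"x": -0.001, "y": 0.001, "z": 0.01, "twist": 0}, {"x": -0.001, "y": 0.001, "z": 0.013, "twist": 0}, {"x": -0.001, "y": 0.001, "z": 0.0145, "twist": 0}, {"x": -0.001, "y": 0.001, "z": 0.0145, "twist": 0}, {"x": -0.001, "y": 0.001, "z": 0.0145, "twist": 0}, {"x": -0.001, "y": 0.001, "z": 0.0145, "twist": 0}, {"x": -0.001, "y": 0.001, "z": 0.0145, "twist": 0}]}}

```text
time: 28.45
tool_pos: [556.5, -31.9, 96.8]
tcp_rot: [-3.142, 0.0, -3.064]
contact_force: [-0.4, 0.0, -0.2]
grip_width: 91.8
finger_force: 0.0
```

{"op": "play_rows", "data": {"commands": [{"x": 0, "y": 0, "z": 0, "twist": 0}, {"x": 0, "y": 0, "z": 0, "twist": 0}, {"x": 0, "y": 0, "z": 0, "twist": 0}, {"x": 0, "y": 0, "z": 0, "twist": 0}, {"x": 0, "y": 0, "z": 0, "twist": 0}, {"x": 0, "y": 0, "z": 0, "twist": 0}, {"x": 0, "y": 0, "z": 0, "twist": 0}, {"x": 0, "y": 0, "z": 0, "twist": 0}], "jaw": 1}}

```text
time: 29.25
tool_pos: [556.7, -33.2, 96.6]
tcp_rot: [-3.139, 0.001, -3.063]
contact_force: [-0.4, -5.3, -2.1]
grip_width: 45.2
finger_force: 29.8
```

{"op": "play_rows", "data": {"commands": [{"x": 0, "y": -0.0008, "z": 0, "twist": 0}, {"x": 0, "y": -0.0008, "z": -0.001, "twist": 0}, {"x": 0, "y": -0.0008, "z": -0.002, "twist": 0}, {"x": 0, "y": -0.0008, "z": -0.003, "twist": 0}, {"x": 0, "y": -0.0008, "z": -0.004, "twist": 0}, {"x": 0, "y": -0.0008, "z": -0.005, "twist": 0}, {"x": 0, "y": -0.0008, "z": -0.006, "twist": 0}, {"x": 0, "y": -0.0008, "z": -0.006, "twist": 0}]}}

```text
time: 30.05
tool_pos: [556.1, -33.3, 102.1]
tcp_rot: [-3.141, -0.001, -3.063]
contact_force: [0.4, -5.1, -3.9]
grip_width: 45.1
finger_force: 29.8
```

{"op": "play_rows", "data": {"commands": [{"x": 0, "y": -0.0003, "z": -0.002, "twist": 0}, {"x": 0, "y": -0.0003, "z": -0.004, "twist": 0}, {"x": 0, "y": -0.0003, "z": -0.007, "twist": 0}, {"x": 0, "y": -0.0003, "z": -0.01, "twist": 0}, {"x": 0, "y": -0.0003, "z": -0.014, "twist": 0}, {"x": 0, "y": -0.0003, "z": -0.02, "twist": 0}, {"x": 0, "y": -0.0003, "z": -0.028, "twist": 0}, {"x": 0, "y": -0.0003, "z": -0.035, "twist": 0}]}}

```text
time: 30.85
tool_pos: [556.6, -32.8, 138.6]
tcp_rot: [3.142, 0.001, -3.064]
contact_force: [-0.2, 0.5, -3.7]
grip_width: 45.9
finger_force: 29.9
```

```bash
python3 -c "
from h import *
s=snap('scene','s5')
cv2.imwrite('pics/s5c.png',cv2.resize(s['pixels'][140:260,240:400,::-1],(800,600),interpolation=cv2.INTER_CUBIC))
go(516,217.5,140,np.pi+.078)"
```

```text
pos [557.2 -32.9 139.7] yaw -3.0635 F [ 0.7  0.5 -2.5] M [ 0.04 -0.04 -0.03] w 45.9 t 30.9 
SHIFT mm [ 21.6 252.9  -0.3] twist 0.0
```

View pics/s5c.png

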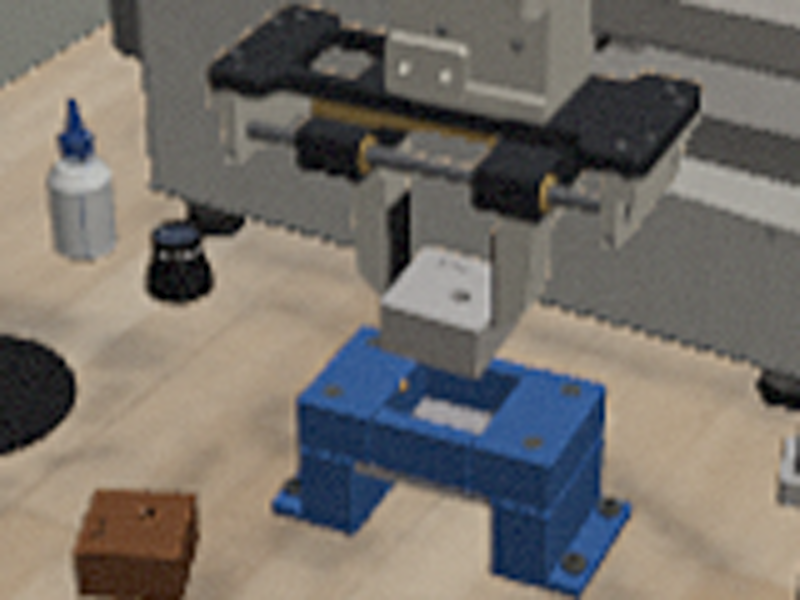

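The block hangs level in the gripper, clear of the nest pocket; the nest is intact. On to the mat.

```bash
python3 - <<'E'
from h import *
for n,roi in [('w1',(440,560,150,260)),('t0',(200,270,195,258))]:
    c=load(n);g=c['pixels'].max(2);u0,u1,v0,v1=roi
    k=cv2.connectedComponentsWithStats((g[v0:v1,u0:u1]<60).astype(np.uint8))
    i=1+k[2][1:,4].argmax(); print(n,k[2][i],at(c,k[3][i]+[u0,v0],6).round(1))
go(515.5,217.5,140,np.pi+.078)
E
```

```text
w1 [  34   21   74   69 3957] [517.1 219.    6. ]
t0 [  12   10   43   42 1421] [517.  219.6   6. ]
pos [557.2 -32.9 139.7] yaw -3.0635 F [ 0.7  0.5 -2.5] M [ 0.04 -0.04 -0.03] w 45.9 t 30.9 
SHIFT mm [ 22.  252.9  -0.3] twist 0.0
```

{"op": "play_rows", "data": {"commands": [{"x": 0.001, "y": 0.015, "z": -0.005, "twist": 0}, {"x": 0.004, "y": 0.05, "z": -0.005, "twist": 0}, {"x": 0.008, "y": 0.095, "z": -0.005, "twist": 0}, {"x": 0.011, "y": 0.14, "z": -0.005, "twist": 0}, {"x": 0.014, "y": 0.185, "z": -0.005, "twist": 0}, {"x": 0.018, "y": 0.225, "z": -0.002, "twist": 0}, {"x": 0.02, "y": 0.248, "z": 0, "twist": 0}, {"x": 0.02, "y": 0.2545, "z": 0, "twist": 0}]}}

```text
time: 31.7
tool_pos: [515.1, 222.5, 137.4]
tcp_rot: [3.141, -0.001, -3.06]
contact_force: [0.0, -1.0, -2.9]
grip_width: 46.1
finger_force: 29.9
```

```bash
python3 -c "
from h import *
go(517,219.3,52,np.pi+.078)"
```

```text
pos [515.1 222.5 137.4] yaw -3.0602 F [ 0.  -1.  -2.9] M [ 0.01 -0.02  0.01] w 46.1 t 31.7 
SHIFT mm [-1.7 -3.3 85.4] twist 0.2
```

{"op": "play_rows", "data": {"commands": [{"x": -0.001, "y": -0.001, "z": 0.015, "twist": 0}, {"x": -0.001, "y": -0.001, "z": 0.035, "twist": 0}, {"x": -0.001, "y": -0.001, "z": 0.055, "twist": 0}, {"x": -0.001, "y": -0.001, "z": 0.07, "twist": 0}, {"x": -0.001, "y": -0.001, "z": 0.08, "twist": 0}, {"x": -0.001, "y": -0.001, "z": 0.085, "twist": 0}, {"x": -0.001, "y": -0.001, "z": 0.085, "twist": 0}, {"x": -0.001, "y": -0.001, "z": 0.085, "twist": 0}]}}

```text
time: 32.5
tool_pos: [518.2, 218.4, 53.3]
tcp_rot: [3.141, 0.001, -3.064]
contact_force: [0.9, -0.9, -4.1]
grip_width: 45.5
finger_force: 29.9
```

```bash
python3 -c "
from h import *
go(517,219.3,47,np.pi+.078)"
```

```text
pos [518.2 218.4  53.3] yaw -3.0638 F [ 0.9 -0.9 -4.1] M [-0.    0.05  0.04] w 45.5 t 32.5 
SHIFT mm [1.1 1.  6.3] twist -0.01
```

{"op": "play_rows", "data": {"commands": [{"x": 0.001, "y": 0.001, "z": 0.001, "twist": 0}, {"x": 0.001, "y": 0.001, "z": 0.002, "twist": 0}, {"x": 0.001, "y": 0.001, "z": 0.003, "twist": 0}, {"x": 0.001, "y": 0.001, "z": 0.004, "twist": 0}, {"x": 0.001, "y": 0.001, "z": 0.005, "twist": 0}, {"x": 0.001, "y": 0.001, "z": 0.0055, "twist": 0}, {"x": 0.001, "y": 0.001, "z": 0.0055, "twist": 0}, {"x": 0.001, "y": 0.001, "z": 0.0055, "twist": 0}]}}

```text
time: 33.3
tool_pos: [518.1, 219.7, 48.7]
tcp_rot: [3.141, 0.004, -3.064]
contact_force: [0.6, 0.3, 7.7]
grip_width: 45.7
finger_force: 29.9
```

{"op": "play_rows", "data": {"commands": [{"x": 0, "y": 0, "z": 0.0003, "twist": 0}, {"x": 0, "y": 0, "z": 0.0006, "twist": 0}, {"x": 0, "y": 0, "z": 0.0008, "twist": 0}, {"x": 0, "y": 0, "z": 0.0008, "twist": 0}, {"x": 0, "y": 0, "z": 0.0008, "twist": 0}, {"x": 0, "y": 0, "z": 0.0008, "twist": 0}, {"x": 0, "y": 0, "z": 0.0008, "twist": 0}, {"x": 0, "y": 0, "z": 0.0008, "twist": 0}]}}

```text
time: 34.1
tool_pos: [518.2, 219.9, 48.3]
tcp_rot: [3.14, 0.004, -3.063]
contact_force: [-1.0, 0.9, 10.6]
grip_width: 45.8
finger_force: 30.0
```

Contact with the mat. Release and rise.

{"op": "play_rows", "data": {"commands": [{"x": 0, "y": 0, "z": -0.0008, "twist": 0}, {"x": 0, "y": 0, "z": -0.0008, "twist": 0}, {"x": 0, "y": 0, "z": -0.0008, "twist": 0}, {"x": 0, "y": 0, "z": -0.0008, "twist": 0}, {"x": 0, "y": 0, "z": -0.0008, "twist": 0}, {"x": 0, "y": 0, "z": -0.0008, "twist": 0}, {"x": 0, "y": 0, "z": -0.0008, "twist": 0}, {"x": 0, "y": 0, "z": -0.0008, "twist": 0}], "jaw": 0}}

```text
time: 34.9
tool_pos: [516.7, 219.2, 47.1]
tcp_rot: [3.142, -0.0, -3.064]
contact_force: [-0.4, -0.7, -0.7]
grip_width: 91.7
finger_force: 0.0
```

{"op": "play_rows", "data": {"commands": [{"x": 0, "y": 0, "z": -0.01, "twist": 0}, {"x": 0, "y": 0, "z": -0.03, "twist": 0}, {"x": 0.01, "y": 0, "z": -0.06, "twist": 0}, {"x": 0.03, "y": 0, "z": -0.1, "twist": 0}, {"x": 0.05, "y": 0, "z": -0.14, "twist": 0}, {"x": 0.06, "y": 0, "z": -0.17, "twist": 0}, {"x": 0.06, "y": 0, "z": -0.18, "twist": 0}, {"x": 0.06, "y": 0, "z": -0.18, "twist": 0}]}}

```text
time: 35.7
tool_pos: [457.7, 214.8, 229.0]
tcp_rot: [3.141, 0.004, -3.064]
contact_force: [0.2, -0.2, 0.1]
grip_width: 92.0
finger_force: 0.0
```

```bash
python3 - <<'E'
from h import *
s=snap('scene','s6');c=snap('wrist','w6')
o=np.zeros((600,800,3),np.uint8)
o[:250,:800]=cv2.resize(s['pixels'][180:290,120:472,::-1],(800,250))
o[250:,:]=cv2.resize(c['pixels'][100:300,200:440,::-1],(800,667),interpolation=cv2.INTER_CUBIC)[:350]
o[250:,:]=cv2.resize(c['pixels'][160:300,160:480,::-1],(800,350),interpolation=cv2.INTER_CUBIC)
cv2.imwrite('pics/fin.png',o)
print(bot.get_obs()['tool_pos'],proj(c,[(517,219.3,6),(517,219.3,32)]))
E
```

```text
[456.83727071 214.35348087 226.16076254] [[320.82326895 225.94134157]
 [320.8074079  234.51826364]]
```

View pics/fin.png

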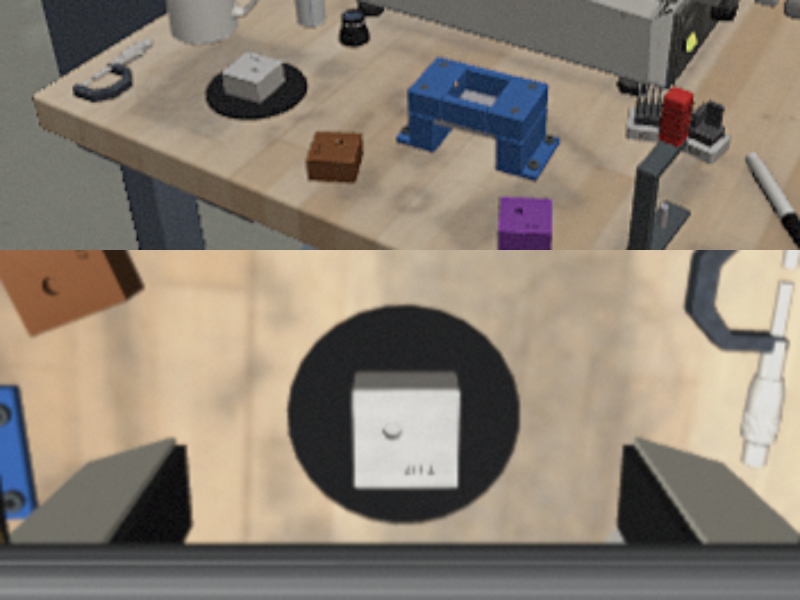

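The block sits flat on the mat, its top at (406,438) where a centred block should appear. The ejector stands upright at (670,150), and the bystanders are in place. Hand in.

```bash
python3 -c "
from h import *
print(bot.close_job())"
```

```text
the job is handed in; nothing more can be done
None
```

I pushed the block up with the ejector and lifted it out. It now sits flat in the middle of the mat, the ejector stands upright on the bench clear of the nest, and I handed the job in at about 36 s.

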